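Start the test timer against its stop and dock it

ROBOT

A 6-joint arm with a two-finger parallel gripper is mounted at the origin on the work surface. World frame = base frame: x ahead of the robot, y to its left, z up, the work surface at z = 0. Lengths are in mm, angles in rad, forces in N, time in s.
With the tool pointing down it reaches from about 325 to 900 mm from the base axis. Payload 6.1 kg.
Tool frame: the origin (TCP) lies midway between the tips of the shut fingers; the grasp point (between the pads) lies 19 mm behind it; z points along the fingers, y is the line along which they close (so a half turn about z gives the same grasp; the last joint's range is limited). The gripper opens to 85 mm and grips with 20 to 120 N. Pads are 22 mm wide; open, the fingers measure 114 mm over their backs; the gripper's body (76 mm by 85 mm) begins 54 mm behind the grasp point. The pads swing forward as they close: fully open they stand 13 mm farther back than shut.
Start: joints at [1.135, 0.22, 1.526, -0, 1.395, -0.126], TCP at [190.541, 595.239, 231.3] pointing down, gripper open.
Joint ranges: [-2.98, 2.98], [-0.91, 2.08], [0.09, 2.57], [-1.24, 4.39], [0.2, 2.65], [-2.68, 2.68]. Speed limits (rad/s): [2.57, 2.57, 3.01, 3.14, 3.14, 3.14].

INTERFACE

Orientations are given as a rotation vector (axis times angle).
In Python, from rig import ctrl gives the robot as it stands. The module is installed in compiled form; this text tells all that it offers.
- The arm moves only by the shell command python3 -m handwheel 'ROWS' [OPENING] [FORCE]. ROWS is JSON, one flat list of numbers, 4 for each row, row after row: the shift along the tool's x, y, z in mm, then the turn about the tool's z in degrees. A call has 1 to 20 rows; each row shifts and turns the commanded pose from where the row before left it, along the tool's axes as they then stand; what a row does not reach is not made up. A row lasts 1/12 s, in which the tool goes at most 41.7 mm and 7.16 degrees, less where a joint would pass 70% of its speed; a pose out of reach is approached as far as the arm can. A call with a gripper value outside its range is refused whole. OPENING is the opening, from 0 (shut) to 1 (fully open), set as the call begins (- or left out, the last holds). The fingers move at their own pace and stop on an object; FORCE is the grip in N (left out, the last holds). Time passes only in rows, so rows that do not move let the fingers close. It gives the time, the measured TCP pose, the force, the opening and the grip force at its end, in the units of the state.
- ctrl.observe(): the state, without advancing time (a new reading comes with each control period).
- ctrl.grab_frame(name): name is "scene" or "top" or "wrist"; returns a dict with "pixels" (384x512x3 uint8, red, green, blue), "fov_y" (degrees; the focal length in pixels is half the picture's height over the tangent of half this angle, whatever the lens; pixels are square), "cx", "cy" (the principal point, pixels), "pose" (4x4, takes a point from camera to world coordinates); the wrist camera has in their place "hand_eye" (4x4, takes a point from camera to tool coordinates, whose origin is the TCP and whose axes are the flange's). Camera axes: x right, y down, z forward; pixel columns grow to the right and rows downward; lengths in mm; the calibration is good to about 2 mm. A picture is of the moment at which its call begins: read the wrist's pose just before it. There is no depth.
- ctrl.job_done(): hands the job in; it is judged then, once.
The state is a dict: "time": time; "joints": joint angles; "qvel": joint speeds; "effort": joint torques, N m; "ee_pos": TCP position; "eef_rot": TCP orientation; "force": force on the tool from outside, world axes, zero at the start; "moment": the same for the moment, N m; "grip_width": finger opening in mm; "grip_force": force on a finger pad.
Only numpy, scipy, OpenCV 4.12 (cv2) and the standard library are available. Lean on these libraries where they do the work, as an engineer would, in place of code of your own. Each camera call takes 0.05 s, during which the arm holds its last target. There are 200 camera calls.

TASK

Start the loose test timer: stand it upright with its back squarely against the middle of the steel stop, let go, then push its button fully in towards the stop and hold it in for a moment. Then take the timer again and lower it gently, without dropping it, right down into the bay of the docking stand, upright with its button facing away from the robot, and leave it there. Do not push the button in anywhere but at the stop, never tip the timer over, and leave the cup, the dropper bottle and the carton where they are.

Things in the scene. Friction and masses are not known exactly. Their poses are not given: they have to be found in the camera images.
- timer: Loose desk timer standing upright, a white plastic block 32 (its x, thickness) x 60 (its y, width) x 80 (z, height) mm, about 0.16 kg (varies). Origin: centre of its underside; z up. Its +x face is the front with a dark display in the upper part (z 47 to 73 mm) and one round button below; its -x face is the plain back.
- timer_button (a joint): Travel of the timer's spring button in m: 0 out, 0.005 fully in (along the timer's -x). It springs back when let go. Starting to move takes 1.2 N, fully in takes 4.2 N. Unless something stands behind the timer, pushing it slides the timer.
- button_face (a point): Centre of the outer face of the round button (22 mm diameter), on the timer's front, 30 mm above its underside; button out, it stands 8 mm proud of the front face (24 mm from the timer's middle plane), and 3 mm when fully in. It moves with the button.
- timer_back (a point): Centre point of the timer's back face at the height of the button: timer frame (-16, 0, 30) mm.
- stop: Steel angle bracket screwed to the table (cannot move). Its stop face is an upright plate 50 mm wide (y), 70 mm high, the plane x = 0 of its frame, looking along its +x, roughly away from the robot. Origin: at table height, middle of the stop face. A timer standing against it leaves no room for a finger behind its back. Its foot (50 mm deep, 5 mm high, with a low rib) lies behind the plate on the -x side.
- stop_face (a point): Middle of the stop face, 30 mm above the table.
- stand: Grey docking stand fixed to the table: a bay 70 mm wide (y), 44 deep (x), floor 4 mm up, between side walls 84 high, 6 thick at y = +-38 (no room for fingers at the timer's sides: hold it by front and back, above the button). Open on top; front (+x) and back have lips only, 12 high, outer faces at x = +-28. Origin: centre of underside. +x, its front, looks roughly away from the robot.
- stand_floor (a point): Centre of the bay's floor, 4 mm above the table.
- cup: Bystander: clear specimen cup, 60 mm across and 60 mm high, standing; origin at centre of underside.
- dropper: Bystander: small white dropper bottle, 26 mm across, 55 mm high, standing; origin at centre of underside.
- carton: Bystander: white carton 70 x 100 x 45 mm lying on the table; origin at centre of underside.
There are look-alikes about, which are no part of the job. What is shaped like the stop but green or turquoise is not meant.

How it is judged:
By the outcome, as a careful person would: the job done as asked, in the order asked, and still so for the second after the job is handed in, with the robot touching nothing.
It also fails if it takes over 72 s, if anything falls off the work surface, if the arm or the gripper's body presses on something with over 40 N, if the wrist force passes 120 N, or if a joint passes its speed limit or range.

## Working session

There is one attempt and no reset: what is moved stays moved. The work goes in short steps, Python scripts to look and compute and a shell command to move; the robot and the scene stay as the last step left them, time stands still between calls to the robot, and variables do not carry over. Pictures are saved under pics/ and viewed, at most 10 in all, crops included, and the job is handed in when it is done.

```bash
mkdir -p pics; cat > h.py <<'E'
import numpy as np, cv2, json
from scipy.spatial.transform import Rotation as R
from rig import ctrl
def T():
    s=ctrl.observe(); M=np.eye(4); M[:3,:3]=R.from_rotvec(s['eef_rot']).as_matrix(); M[:3,3]=s['ee_pos']; return M
def grab(n,save=None):
    M=T(); f=ctrl.grab_frame(n); P=M@np.array(f['hand_eye']) if n=='wrist' else np.array(f['pose'])
    im=np.ascontiguousarray(f['pixels'][:,:,::-1]); fo=im.shape[0]/2/np.tan(np.radians(f['fov_y'])/2)
    if save: cv2.imwrite('pics/'+save,im); np.savez('pics/'+save+'.npz',P=P,f=fo,c=[f['cx'],f['cy']])
    return im,P,fo,(f['cx'],f['cy'])
def cast(cam,u,v,z):
    _,P,f,c=cam; d=P[:3,:3]@np.array([(u-c[0])/f,(v-c[1])/f,1]); o=P[:3,3]
    return o+d*(z-o[2])/d[2]
def load(n):
    d=np.load('pics/'+n+'.npz'); return None,d['P'],float(d['f']),d['c']
def proj(cam,p):
    _,P,f,c=cam; q=np.linalg.inv(P)@np.append(p,1); return f*q[0]/q[2]+c[0],f*q[1]/q[2]+c[1]
E
python3 - <<'E'
from h import *
np.set_printoptions(precision=3,suppress=True)
s=ctrl.observe(); print(s); print(T())
ims=[]
for n in ['top','scene']:
    c=grab(n,n+'0.png'); print(n,c[1],c[2],c[3])
    ims.append(c[0])
cv2.imwrite('pics/w.png',grab('wrist','wrist0.png')[0])
E
```

```text
{'time': 0.0, 'joints': array([ 1.135,  0.221,  1.528,  0.   ,  1.395, -0.126]), 'qvel': array([ 0.001,  0.001, -0.   , -0.002,  0.   , -0.001]), 'effort': array([ -0.   , -49.691, -38.939,  -0.   ,   0.011,  -0.   ]), 'ee_pos': array([190.26 , 594.683, 230.192]), 'eef_rot': array([-0.485, -3.103,  0.003]), 'force': array([ 0.187, -0.76 ,  0.053]), 'moment': array([ 0.067,  0.018, -0.006]), 'grip_force': 0.0, 'grip_width': 85.19873552909735}
[[ -0.952   0.305  -0.001 190.26 ]
 [  0.305   0.952  -0.002 594.683]
 [  0.     -0.002  -1.    230.192]
 [  0.      0.      0.      1.   ]]
top [[   0.007   -0.986    0.169  397.292]
 [  -1.      -0.011   -0.026   60.317]
 [   0.027   -0.169   -0.985 1167.479]
 [   0.       0.       0.       1.   ]] 434.83414556663917 (252.1126199591636, 183.64934869578812)
scene [[   0.163    0.82    -0.549 1097.914]
 [   0.986   -0.129    0.101  -52.543]
 [   0.013   -0.558   -0.83   812.933]
 [   0.       0.       0.       1.   ]] 391.0044275402007 (259.17710105282947, 191.4760092494691)
```

View pics/top0.png

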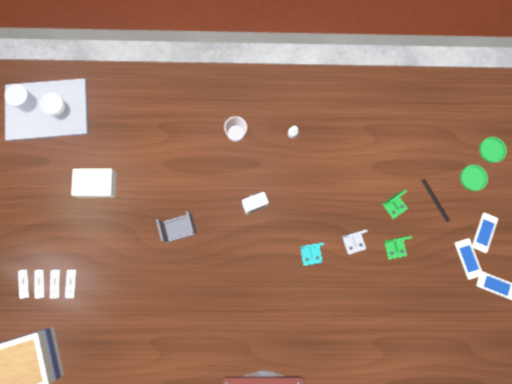

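View pics/scene0.png

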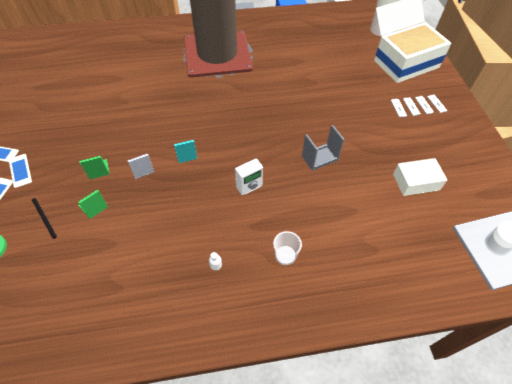

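The top view shows the timer at (255,202), the grey stop at (355,242), the stand at (177,228), the cup at (235,128) and the dropper at (293,131). In the scene view the timer's front, with its display and button, faces the camera, away from the robot.

```bash
python3 - <<'E'
from h import *
np.set_printoptions(precision=1,suppress=True)
im=cv2.imread('pics/top0.png'); cam=load('top0.png')
hsv=cv2.cvtColor(im,cv2.COLOR_BGR2HSV)
def rect(box,m,zs):
    x0,y0,x1,y1=box; k=np.zeros(m.shape,np.uint8); k[y0:y1,x0:x1]=m[y0:y1,x0:x1]*255
    cs,_=cv2.findContours(k,cv2.RETR_EXTERNAL,cv2.CHAIN_APPROX_NONE); c=max(cs,key=cv2.contourArea)
    for z in zs:
        w=np.array([cast(cam,*p[0],z)[:2] for p in c],np.float32); r=cv2.minAreaRect(w); print(box,z,np.array(r[0]),np.array(r[1]),r[2], len(c)); print(cv2.boxPoints(r))
g=(hsv[...,1]<70)
rect((235,185,280,220),g&(hsv[...,2]>150),[80])
rect((150,205,205,250),g,[0,84])
rect((338,225,375,258),g,[5,70])
rect((65,160,122,202),g,[45]); rect((218,110,255,145),g,[60]); rect((283,120,303,140),g,[55])
a=cv2.resize(im[180:265,330:440],None,fx=5,fy=5,interpolation=2)[:,:330]
b=cv2.resize(im[180:265,145:285],None,fx=5,fy=5,interpolation=2)[:,:]
a=cv2.resize(im[180:265,335:385],None,fx=5,fy=5,interpolation=2)
a=np.hstack([np.pad(b,((0,0),(0,0),(0,0)))[:, ::1],a])[:, :]
print(a.shape); cv2.imwrite('pics/c1.png',cv2.resize(a,(760,340)))
E
```

```text
(235, 185, 280, 220) 80 [537.9  25.9] [42.  67.6] 24.810073852539062 72
[[504.7  47.8]
 [533.  -13.6]
 [571.2   4.1]
 [542.8  65.4]]
(150, 205, 205, 250) 0 [478.5 233.1] [67.4 96.2] 15.672800064086914 111
[[433.  270.3]
 [459.  177.7]
 [523.9 195.9]
 [497.9 288.5]]
(150, 205, 205, 250) 84 [472.6 220.7] [62.6 89.3] 15.672795295715332 111
[[430.5 255.2]
 [454.6 169.2]
 [514.8 186.1]
 [490.7 272.1]]
(338, 225, 375, 258) 5 [ 443.1 -250.7] [53.7 72.4] 17.200794219970703 81
[[ 406.8 -224.1]
 [ 428.2 -293.3]
 [ 479.5 -277.4]
 [ 458.1 -208.2]]
(338, 225, 375, 258) 70 [ 440.6 -233.4] [50.7 68.3] 17.20073127746582 81
[[ 406.3 -208.2]
 [ 426.5 -273.5]
 [ 474.9 -258.5]
 [ 454.7 -193.2]]
(65, 160, 122, 202) 45 [588.1 443.7] [ 76.5 115.7] 0.7039614319801331 138
[[549.2 501.1]
 [550.6 385.4]
 [627.1 386.4]
 [625.7 502. ]]
(218, 110, 255, 145) 60 [734.4  76.3] [68.4 60.8] 0.9016057848930359 68
[[699.7 106.2]
 [700.6  45.4]
 [769.1  46.5]
 [768.1 107.3]]
(283, 120, 303, 140) 55 [729.1 -75.8] [28.4 35.3] 46.15875244140625 33
[[706.6 -73.8]
 [732.  -98.2]
 [751.7 -77.8]
 [726.2 -53.3]]
(425, 950, 3)
```

View pics/c1.png

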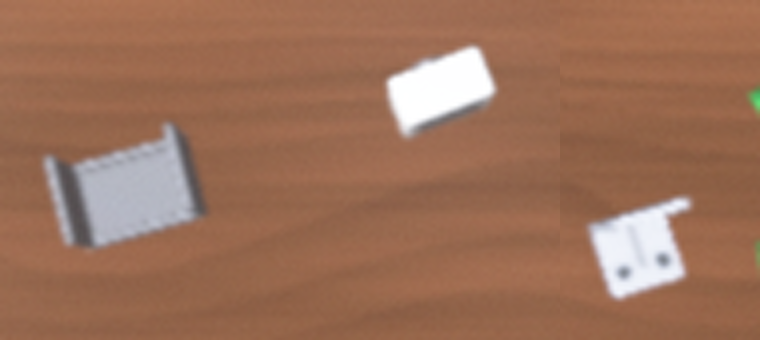

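```bash
python3 -m handwheel '[-28.2,-24.2,0,0,-28.2,-24.2,0,0,-28.2,-24.2,0,0,-28.2,-24.2,0,0,-28.2,-24.2,0,0,-28.2,-24.2,0,0,-28.2,-24.2,0,0,-28.2,-24.2,0,0,-28.2,-24.2,0,0,-28.2,-24.2,0,0,-28.2,-24.2,0,0,-28.2,-24.2,0,0,-28.2,-24.2,0,0,-28.2,-24.2,0,0,-28.2,-24.2,0,0,-28.2,-24.2,0,0,-28.2,-24.2,0,0,-28.2,-24.2,0,0]'
python3 -m handwheel '[0,0,0,6.85,0,0,0,6.85,0,0,0,6.85,0,0,0,6.85,0,0,0,6.85,0,0,0,6.85,0,0,0,6.85,0,0,0,6.85,0,0,0,6.85,0,0,0,6.85,0,0,0,6.85,0,0,0,6.85,0,0,0,6.85,0,0,0,6.85,0,0,0,6.85,0,0,0,6.85,0,0,0,6.85,0,0,0,6.85,0,0,0,6.85,0,0,0,6.85]'
python3 - <<'E'
from h import *
np.set_printoptions(precision=3,suppress=True)
s=ctrl.observe();print(s['time'],s['joints'],s['force']); print(T()); c=grab('wrist','w1.png'); print(np.linalg.inv(T())@c[1],c[2],c[3])
E
```

```text
time: 1.65
ee_pos: [541.7, 23.8, 231.1]
eef_rot: [-0.485, -3.104, -0.0]
force: [0.4, 0.8, 0.1]
grip_width: 85.3
grip_force: 0.0
time: 3.32
ee_pos: [540.9, 25.7, 230.9]
eef_rot: [-3.067, -0.678, 0.001]
force: [-0.6, -0.1, -0.2]
grip_width: 85.2
grip_force: 0.0
3.3167 [-0.098  0.022  1.745  0.     1.376  1.038] [-0.564 -0.129 -0.196]
[[  0.907   0.421  -0.001 540.941]
 [  0.421  -0.907   0.     25.668]
 [ -0.001  -0.     -1.    230.95 ]
 [  0.      0.      0.      1.   ]]
[[   0.008   -0.957   -0.289   73.458]
 [   1.       0.008    0.002   -0.646]
 [   0.      -0.289    0.957 -142.25 ]
 [   0.       0.       0.       1.   ]] 310.94723177987777 (254.47170483048896, 191.1632146793943)
```

View pics/w1.png

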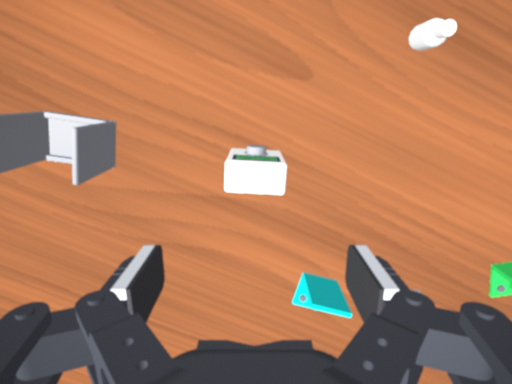

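The wrist view shows the timer's top face at about u 224–287, v 163–195. The button and display are at the picture's top, on the tool +x side, and the view is square to it.

```bash
python3 - <<'E'
from h import *
np.set_printoptions(precision=1,suppress=True)
im=cv2.imread('pics/w1.png'); cam=load('w1.png')
hsv=cv2.cvtColor(im,cv2.COLOR_BGR2HSV); m=((hsv[...,1]<30)&(hsv[...,2]>235)).astype(np.uint8)*255
m[:, :210]=0;m[:,300:]=0;m[:161]=0;m[205:]=0
c=max(cv2.findContours(m,0,cv2.CHAIN_APPROX_NONE)[0],key=cv2.contourArea)
print(cv2.boundingRect(c))
for row in (165,170,180,190): print(row,np.where(m[row])[0][[0,-1]])
w=np.array([cast(cam,*p[0],80)[:2] for p in c],np.float32); r=cv2.minAreaRect(w); print(r)
print('tool',(np.linalg.inv(T())@np.array([*r[0],80,1]))[:3])
g=hsv[145:200,256]; print(np.c_[np.arange(145,200),g][::2].tolist())
E
```

```text
(224, 161, 63, 34)
165 [225 286]
170 [224 285]
180 [224 285]
190 [225 284]
((539.830810546875, 25.132049560546875), (32.628753662109375, 59.76420593261719), 22.723791122436523)
tool [ -1.1   0.1 150.9]
[[145, 5, 39, 149], [147, 112, 19, 203], [149, 110, 9, 243], [151, 113, 9, 242], [153, 113, 10, 236], [155, 83, 26, 176], [157, 69, 123, 141], [159, 67, 78, 140], [161, 150, 1, 242], [163, 0, 0, 255], [165, 0, 0, 255], [167, 0, 0, 255], [169, 0, 0, 255], [171, 0, 0, 255], [173, 0, 0, 255], [175, 0, 0, 255], [177, 0, 0, 255], [179, 0, 0, 255], [181, 0, 0, 255], [183, 0, 0, 255], [185, 0, 0, 255], [187, 0, 0, 255], [189, 0, 0, 255], [191, 0, 0, 255], [193, 15, 2, 254], [195, 11, 142, 217], [197, 11, 148, 217], [199, 12, 151, 219]]
```

```bash
python3 -m handwheel '[-1,0,20,1.5,0,0,40,0,0,0,40,0,0,0,40,0,0,0,36,0,0,0,20,0,0,0,10,0,0,0,0,0,0,0,0,0]' 1 30
python3 -m handwheel '[0,0,0,0,0,0,0,0,0,0,0,0,0,0,0,0,0,0,0,0,0,0,0,0]' 0.55 30
python3 -m handwheel '[0,0,0,0,0,0,0,0]' 0.4 30
```

```text
time: 4.12
ee_pos: [540.7, 25.2, 25.8]
eef_rot: [3.074, 0.648, 0.0]
force: [1.1, -0.4, 1.2]
grip_width: 85.4
grip_force: 0.0
time: 4.62
ee_pos: [542.3, 25.1, 27.7]
eef_rot: [3.073, 0.647, 0.007]
force: [0.9, -0.2, 6.8]
grip_width: 59.9
grip_force: 31.6
time: 4.78
ee_pos: [542.3, 25.1, 27.7]
eef_rot: [3.073, 0.647, 0.007]
force: [-0.7, 0.8, 7.4]
grip_width: 60.2
grip_force: 31.6
```

```bash
python3 -m handwheel '[0,0,-15,0,0,0,-30,0,0,0,-40,0,0,0,-40,0,0,0,-35,0,-24.4,21.5,0,0,-24.4,21.5,0,0,-24.4,21.5,0,0,-24.4,21.5,0,0,-24.4,21.5,0,0,-24.4,21.5,0,0,-24.4,21.5,0,0,-24.4,21.5,0,0,-24.4,21.5,0,0,-24.4,21.5,0,0,0,0,0,6.6,0,0,0,0,0,0,0,0]'
python3 - <<'E'
from h import *
np.set_printoptions(precision=3,suppress=True)
s=ctrl.observe();print(s['time'],s['joints'],s['force']); print(T()); grab('wrist','w2.png')
E
```

```text
time: 6.28
ee_pos: [403.4, -269.9, 185.6]
eef_rot: [3.106, 0.471, 0.001]
force: [0.5, 0.9, -0.8]
grip_width: 59.8
grip_force: 31.5
6.2833 [-0.753 -0.08   1.931  0.     1.29   0.517] [ 0.549  0.901 -0.779]
[[   0.955    0.296    0.001  403.379]
 [   0.296   -0.955    0.    -269.923]
 [   0.       0.      -1.     185.633]
 [   0.       0.       0.       1.   ]]
```

View pics/w2.png

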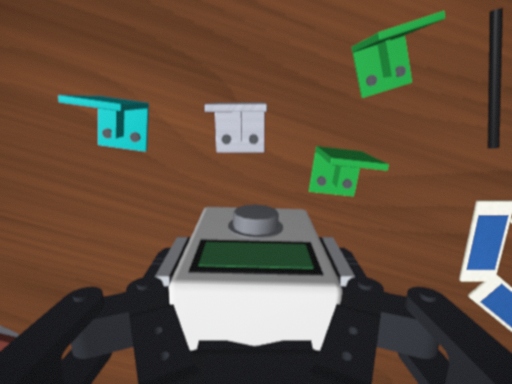

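The wrist view shows the grey-white stop with its plate's top edge at u 205–267, v 103–111, level in the picture. The held timer is below it, and the look-alikes are turquoise at (120,120) and green at (385,65) and (345,170).

```bash
python3 - <<'E'
from h import *
np.set_printoptions(precision=1,suppress=True)
im=cv2.imread('pics/w2.png'); cam=load('w2.png'); Ti=np.linalg.inv(T())
hsv=cv2.cvtColor(im,cv2.COLOR_BGR2HSV); m=(hsv[...,1]<70)&(hsv[...,2]>110)
for u in (208,215,225,235,245,255,264):
    r=np.where(m[90:130,u])[0]+90; print(u,r[0],r[-1],(Ti@np.append(cast(cam,u,r[0],70),1))[:3], hsv[r[0]-2:r[0]+14,u,2])
for v in (106,108,140):
    cc=np.where(m[v,190:280])[0]+190; print(v,cc[[0,-1]],[(Ti@np.append(cast(cam,x,v,70 if v<120 else 5),1))[:3] for x in cc[[0,-1]]])
E
```

```text
208 103 112 [ 68.7 -36.7 115.6] [114 114 123 154 195 208 209 207 202 190 153 118 113 117 117 118]
215 103 129 [ 68.7 -31.1 115.6] [111 108 115 157 196 210 211 209 206 196 184 181 193 197 191 181]
225 103 129 [ 68.7 -23.1 115.6] [112 109 121 166 201 212 213 210 206 196 183 188 201 208 209 212]
235 103 129 [ 68.7 -15.1 115.6] [103 105 119 164 197 209 209 211 209 204 200 207 209 210 210 212]
245 103 129 [ 68.7  -7.2 115.6] [110 105 123 168 198 209 207 206 207 198 197 203 207 209 209 209]
255 103 129 [ 68.7   0.8 115.6] [113 109 128 171 203 212 214 213 210 201 196 203 208 208 209 209]
264 103 129 [ 68.7   8.  115.6] [111 113 128 171 205 215 214 212 209 194 164 139 134 134 135 134]
106 [204 266] [array([ 66.4, -40. , 115.6]), array([ 66.3,   9.6, 115.6])]
108 [204 266] [array([ 64.8, -40.1, 115.6]), array([ 64.8,   9.6, 115.6])]
140 [215 264] [array([ 30.8, -40.4, 180.6]), array([ 30.8,  10.2, 180.6])]
```

```bash
python3 -m handwheel '[32.7,-5,0,0,32.7,-5,0,0,32.6,-5,0,0,0,0,20,0,0,0,35,0,0,0,35,0,0,0,30,0,0,0,20,0,0,0,10,0,0,0,5,0,0,0,0,0,0,0,0,0]'
python3 -m handwheel '[-3,0,0,0,-2,0,0,0,-2,0,0,0,-1,0,0,0,0,0,0,0,0,0,0,0]'
```

```text
time: 7.33
ee_pos: [493.9, -226.9, 31.6]
eef_rot: [3.105, 0.47, 0.002]
force: [0.7, 0.1, -0.9]
grip_width: 59.9
grip_force: 31.5
time: 7.83
ee_pos: [485.1, -229.2, 30.5]
eef_rot: [3.106, 0.468, 0.001]
force: [-0.3, -0.2, -2.1]
grip_width: 59.9
grip_force: 31.5
```

```bash
python3 -m handwheel '[-1,0,1,0,-1,0,0.5,0,0,0,0,0,0,0,0,0]'
python3 -m handwheel '[-1,0,0,0,-1,0,0,0,0,0,0,0,0,0,0,0]'
python3 -m handwheel '[-1,0,0,0,-1,0,0,0,0,0,0,0,0,0,0,0]'
```

```text
time: 8.17
ee_pos: [483.3, -229.6, 28.7]
eef_rot: [3.106, 0.468, 0.0]
force: [1.3, 0.7, -2.0]
grip_width: 59.9
grip_force: 31.5
time: 8.5
ee_pos: [483.1, -229.7, 29.0]
eef_rot: [3.106, 0.469, 0.006]
force: [8.4, 2.5, -6.0]
grip_width: 59.9
grip_force: 31.8
time: 8.83
ee_pos: [482.3, -230.0, 29.5]
eef_rot: [3.106, 0.469, 0.009]
force: [12.0, 4.8, -5.3]
grip_width: 59.4
grip_force: 32.6
```

```bash
python3 -m handwheel '[1.5,0,0,0,0,0,1,0,0,0,0.7,0,0,0,0,0,0,0,0,0]'
python3 -m handwheel '[0,0,0.8,0,0,0,0,0,0,0,0,0]'
```

```text
time: 9.25
ee_pos: [482.5, -230.5, 28.0]
eef_rot: [3.105, 0.468, 0.005]
force: [6.4, 3.1, 0.6]
grip_width: 59.4
grip_force: 33.4
time: 9.5
ee_pos: [482.5, -230.5, 27.8]
eef_rot: [3.105, 0.468, 0.005]
force: [3.2, 4.7, 5.7]
grip_width: 59.3
grip_force: 33.9
```

```bash
python3 -m handwheel '[0,0,0,0,0,0,0,0,0,0,0,0,0,0,0,0,0,0,0,0,0,0,0,0]' 1
python3 -m handwheel '[0,0,-20,0,0,0,-40,0,0,0,-40,0,0,0,-40,0,0,0,-40,0,-30,0,-20,0,-35,0,0,0,0,0,0,0]'
python3 - <<'E'
from h import *
np.set_printoptions(precision=3,suppress=True)
s=ctrl.observe();print(s['time'],s['joints'],s['force']); print(T()); grab('wrist','w3.png')
E
```

```text
time: 10.0
ee_pos: [480.5, -230.3, 26.1]
eef_rot: [-3.106, -0.468, 0.001]
force: [-0.8, -0.7, 0.6]
grip_width: 85.6
grip_force: 0.0
time: 10.67
ee_pos: [415.8, -251.1, 228.1]
eef_rot: [3.104, 0.466, -0.001]
force: [-0.3, 0.3, -0.8]
grip_width: 85.3
grip_force: 0.0
10.6667 [-0.704 -0.118  1.884 -0.002  1.373  0.569] [-0.293  0.271 -0.798]
[[   0.956    0.294    0.     415.799]
 [   0.294   -0.956   -0.003 -251.076]
 [  -0.001    0.003   -1.     228.086]
 [   0.       0.       0.       1.   ]]
```

View pics/w3.png

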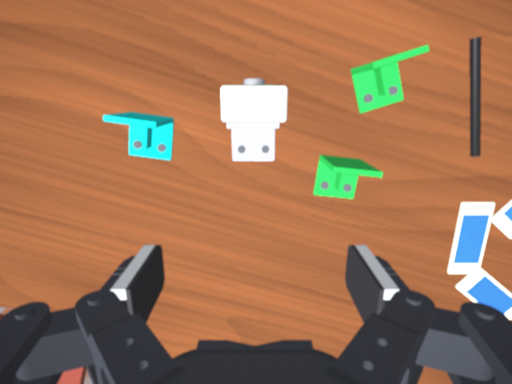

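The timer's top is at u 220–287, v 86–122, centred and square to the stop's foot, with its button at (254,81).

```bash
python3 - <<'E'
from h import *
np.set_printoptions(precision=1,suppress=True)
im=cv2.imread('pics/w3.png'); cam=load('w3.png'); Ti=np.linalg.inv(T())
hsv=cv2.cvtColor(im,cv2.COLOR_BGR2HSV); m=(hsv[...,1]<60)&(hsv[...,2]>180)
for u in (224,235,270,284):
    r=np.where(m[75:122,u])[0]+75; print(u,r[[0,-1]],(Ti@np.append(cast(cam,u,r[0],80),1))[:3])
for v in (90,100,115):
    c=np.where(m[v,200:300])[0]+200; print(v,c[[0,-1]],[(Ti@np.append(cast(cam,x,v,80),1))[:3] for x in c[[0,-1]]])
E
```

```text
224 [ 85 121] [ 82.1 -26.6 147.2]
235 [ 85 121] [ 82.2 -16.9 147.2]
270 [ 85 121] [ 82.2  14.  147.2]
284 [ 85 121] [ 82.2  26.4 147.3]
90 [220 287] [array([ 77.9, -30.3, 147.2]), array([ 78. ,  29.2, 147.3])]
100 [220 287] [array([ 69.4, -30.6, 147.2]), array([ 69.5,  29.5, 147.3])]
115 [221 286] [array([ 56.3, -30. , 147.2]), array([ 56.4,  29. , 147.3])]
```

```bash
python3 -m handwheel '[40,0,0,0,40,0,0,0,38,0,0,0,0,0,0,0,0,0,30,0,0,0,40,0,0,0,40,0,0,0,40,0,0,0,30,0,0,0,15,0,0,0,10,0,0,0,0,0,0,0,0,0]' 0
python3 -m handwheel '[-3,0,0,0,-3,0,0,0,-3,0,0,0,-2,0,0,0,0,0,0,0,0,0,0,0]'
```

```text
time: 11.8
ee_pos: [531.7, -214.6, 21.3]
eef_rot: [-3.106, -0.469, 0.0]
force: [0.0, -0.1, 1.1]
grip_width: -0.5
grip_force: 0.0
time: 12.3
ee_pos: [521.0, -218.2, 21.8]
eef_rot: [3.106, 0.468, 0.001]
force: [0.3, -0.5, 0.2]
grip_width: 0.1
grip_force: 0.0
```

```bash
python3 -m handwheel '[-2,0,0,0,-2,0,0,0,0,0,0,0,0,0,0,0]'
python3 -m handwheel '[-1,0,0,0,-1,0,0,0,0,0,0,0,0,0,0,0]'
python3 -m handwheel '[-1,0,0,0,-1,0,0,0,0,0,0,0,0,0,0,0]'
```

```text
time: 12.63
ee_pos: [516.9, -219.1, 21.2]
eef_rot: [-3.106, -0.468, 0.0]
force: [-0.5, -0.2, -1.0]
grip_width: 0.1
grip_force: 0.0
time: 12.97
ee_pos: [515.2, -219.7, 21.3]
eef_rot: [-3.106, -0.468, 0.0]
force: [-0.0, 1.3, 0.3]
grip_width: 0.1
grip_force: 0.0
time: 13.3
ee_pos: [513.4, -220.2, 21.3]
eef_rot: [-3.106, -0.468, -0.001]
force: [1.4, 0.4, 0.0]
grip_width: 0.0
grip_force: 0.7
```

```bash
python3 -m handwheel '[-1,0,0,0,-1,0,0,0,0,0,0,0,0,0,0,0]'
python3 -m handwheel '[-1,0,0,0,-1,0,0,0,0,0,0,0,0,0,0,0]'
python3 -m handwheel '[-1,0,0,0,-1,0,0,0,0,0,0,0,0,0,0,0]'
```

```text
time: 13.63
ee_pos: [511.5, -220.7, 21.3]
eef_rot: [-3.106, -0.468, -0.001]
force: [2.1, 2.3, 0.5]
grip_width: -0.1
grip_force: 1.3
time: 13.97
ee_pos: [509.6, -221.3, 21.3]
eef_rot: [-3.106, -0.468, -0.0]
force: [3.2, 4.0, -0.5]
grip_width: 0.1
grip_force: 1.8
time: 14.3
ee_pos: [508.5, -221.5, 21.4]
eef_rot: [-3.106, -0.468, -0.004]
force: [7.3, 5.4, -2.2]
grip_width: -0.1
grip_force: 4.1
```

```bash
python3 -m handwheel '[-1,0,0,0,-0.5,0,0,0,0,0,0,0,0,0,0,0,0,0,0,0,0,0,0,0,0,0,0,0,0,0,0,0,0,0,0,0,0,0,0,0,0,0,0,0,0,0,0,0,0,0,0,0,0,0,0,0]'
python3 -m handwheel '[3,0,0,0,5,0,0,0,15,0,0,0,25,0,-10,0,0,0,-40,0,0,0,-40,0,0,0,-40,0,0,0,-40,0,0,0,-36,0,-40,0,0,0,-40,0,0,0,-40,0,0,0,-40,0,0,0,-10,0,0,0,0,0,0,0]' 1
python3 - <<'E'
from h import *
np.set_printoptions(precision=3,suppress=True)
s=ctrl.observe();print(s['time'],s['joints'],s['force']); print(T()); grab('wrist','w4.png')
im=cv2.imread('pics/w4.png'); cam=load('w4.png'); Ti=np.linalg.inv(T())
hsv=cv2.cvtColor(im,cv2.COLOR_BGR2HSV); m=(hsv[...,1]<60)&(hsv[...,2]>180)
k=m.astype(np.uint8)*255; k[:, :190]=0;k[:,310:]=0;k[200:]=0
cs=cv2.findContours(k,0,cv2.CHAIN_APPROX_NONE)[0]; c=max(cs,key=cv2.contourArea); b=cv2.boundingRect(c); print(b)
for u in (b[0]+5,b[0]+b[2]//4,b[0]+b[2]-6):
    r=np.where(k[:,u])[0]; print(u,r[0],(Ti@np.append(cast(cam,u,r[0],80),1))[:3])
v=b[1]+20; cc=np.where(k[v])[0]; print(v,cc[[0,-1]],[(Ti@np.append(cast(cam,x,v,80),1))[:3] for x in cc[[0,-1]]])
E
```

```text
time: 15.47
ee_pos: [508.5, -221.6, 21.5]
eef_rot: [-3.106, -0.468, -0.008]
force: [12.1, 6.5, -6.3]
grip_width: 0.0
grip_force: 6.2
time: 16.72
ee_pos: [386.9, -259.7, 227.3]
eef_rot: [3.106, 0.463, -0.003]
force: [0.5, -0.7, -0.0]
grip_width: 85.6
grip_force: 0.0
16.7167 [-0.759 -0.166  1.929 -0.002  1.379  0.516] [ 0.461 -0.72  -0.038]
[[   0.957    0.291   -0.002  386.885]
 [   0.291   -0.957   -0.001 -259.666]
 [  -0.002    0.001   -1.     227.339]
 [   0.       0.       0.       1.   ]]
(219, 45, 70, 91)
224 49 [111.017 -26.332 147.541]
236 48 [111.8   -16.068 147.55 ]
283 48 [111.801  24.046 147.589]
65 [219 288] [array([ 98.3  , -31.025, 147.54 ]), array([ 98.3  ,  28.737, 147.597])]
```

```bash
python3 -m handwheel '[32,0,0,0,32,-0.5,0,0,31,-0.5,0,0,0,0,0,0,0,0,30,0,0,0,40,0,0,0,40,0,0,0,40,0,0,0,30,0,0,0,15,0,0,0,6,0,0,0,0,0,0,0,0,0]' 1
python3 -m handwheel '[0,0,0,0,0,0,0,0,0,0,0,0,0,0,0,0,0,0,0,0,0,0,0,0,0,0,0,0]' 0.4 30
```

```text
time: 17.85
ee_pos: [481.0, -229.7, 26.9]
eef_rot: [3.106, 0.469, 0.001]
force: [-0.4, 0.7, 0.5]
grip_width: 85.2
grip_force: 0.0
time: 18.43
ee_pos: [481.5, -230.5, 28.2]
eef_rot: [3.104, 0.468, 0.004]
force: [1.3, -0.3, 6.8]
grip_width: 59.8
grip_force: 33.2
```

```bash
python3 -m handwheel '[2,0,-3,0,5,0,-2,0,8,0,-10,0,0,0,-30,0,0,0,-40,0,0,0,-25,0,19,-37,0,0,19,-37,0,0,19,-37,0,0,20,-40,0,0,20,-40,0,0,21,-40,0,0,0,0,0,0,0,0,0,0,0,0,35,0,0,0,35,0,0,0,20,0,0,0,10,0,0,0,4,0,0,0,0,0]'
python3 -m handwheel '[0,0,2,0,0,0,1,0,0,0,0,0,0,0,0,0]'
```

```text
time: 20.1
ee_pos: [537.3, 20.2, 32.1]
eef_rot: [-3.107, -0.467, 0.001]
force: [-0.6, -0.1, -1.6]
grip_width: 59.9
grip_force: 33.5
time: 20.43
ee_pos: [538.2, 20.8, 30.4]
eef_rot: [3.106, 0.468, 0.003]
force: [0.3, -0.1, -2.4]
grip_width: 59.5
grip_force: 33.5
```

```bash
python3 -m handwheel '[0,0,1,0,0,0,0.5,0,0,0,0,0,0,0,0,0]'
python3 -m handwheel '[0,0,0.7,0,0,0,0.5,0,0,0,0,0,0,0,0,0]'
```

```text
time: 20.77
ee_pos: [537.7, 21.0, 28.2]
eef_rot: [3.106, 0.469, 0.001]
force: [-1.0, 1.1, 1.2]
grip_width: 59.5
grip_force: 33.8
time: 21.1
ee_pos: [537.8, 21.0, 28.2]
eef_rot: [3.106, 0.469, 0.001]
force: [-6.0, -0.1, 12.8]
grip_width: 59.6
grip_force: 35.0
```

```bash
python3 -m handwheel '[0,0,-0.8,0,0,0,0,0,0,0,0,0,0,0,0,0,0,0,0,0,0,0,0,0]' 1
python3 -m handwheel '[0,0,-20,0,0,0,-40,0,0,0,-40,0,0,0,-40,-7,0,0,-40,-7,0,0,-20,-7,0,0,0,-7,0,0,0,-7,0,0,0,-7,0,0,0,-7,0,0,0,-7,0,0,0,-7,0,0,0,-7,0,0,0,-7,0,0,0,-7,0,0,0,-7,0,0,0,0,0,0,0,0]'
python3 - <<'E'
from h import *
np.set_printoptions(precision=3,suppress=True)
s=ctrl.observe();print(s['time'],s['joints'],s['force']); print(T()); grab('wrist','w5.png')
E
```

```text
time: 21.6
ee_pos: [537.2, 21.0, 27.2]
eef_rot: [-3.106, -0.468, 0.001]
force: [0.1, 0.9, -0.3]
grip_width: 86.0
grip_force: 0.0
time: 23.1
ee_pos: [537.3, 21.0, 227.2]
eef_rot: [-1.848, -2.54, 0.0]
force: [0.1, -1.5, -0.5]
grip_width: 85.0
grip_force: 0.0
23.1 [-0.108  0.015  1.759  0.     1.369 -0.421] [ 0.124 -1.502 -0.492]
[[ -0.308   0.951  -0.    537.272]
 [  0.951   0.308   0.     20.956]
 [  0.     -0.     -1.    227.244]
 [  0.      0.      0.      1.   ]]
```

View pics/w5.png

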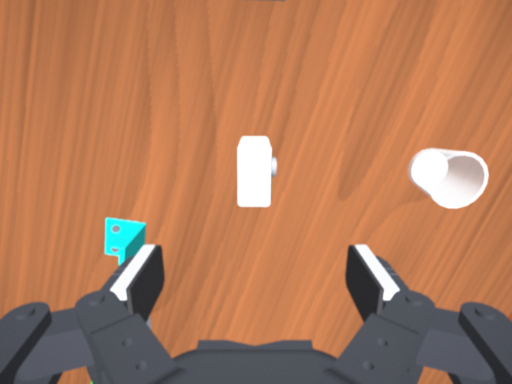

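The wrist view shows the timer's top at u 237–271, centred between the open fingers, with its button on the right (274,166), tool +y. The cup is at (450,178) and the stand is just out of view at the top.

```bash
python3 -m handwheel '[0,0,30,0,0,0,40,0,0,0,40,0,0,0,40,0,0,0,20,0,0,0,11,0,0,0,0,0,0,0,0,0]' 1
python3 -m handwheel '[0,0,0,0,0,0,0,0,0,0,0,0,0,0,0,0,0,0,0,0,0,0,0,0,0,0,0,0,0,0,0,0,0,0,0,0]' 0.15 35
python3 -m handwheel '[0,0,-10,0,0,0,-30,0,0,0,-35,0,0,0,-35,0,0,0,-30,0,25,1,0,0,32,1,0,0,33,1,0,0,33,1,0,0,32,1,0,0,0,0,0,0,0,0,0,0]'
python3 - <<'E'
from h import *
np.set_printoptions(precision=3,suppress=True)
s=ctrl.observe();print(s['time'],s['joints'],s['force']); print(T()); grab('wrist','w6.png')
E
```

```text
time: 23.82
ee_pos: [537.9, 20.9, 47.0]
eef_rot: [1.845, 2.543, 0.0]
force: [1.0, 0.4, 0.1]
grip_width: 85.7
grip_force: 0.0
time: 24.57
ee_pos: [538.1, 20.9, 47.5]
eef_rot: [1.842, 2.543, 0.001]
force: [-0.6, 0.1, 6.3]
grip_width: 31.5
grip_force: 40.3
time: 25.57
ee_pos: [493.0, 171.2, 186.5]
eef_rot: [-1.839, -2.547, 0.001]
force: [0.4, -0.7, -0.7]
grip_width: 31.4
grip_force: 39.6
25.5667 [ 0.183  0.01   1.841 -0.     1.29  -0.137] [ 0.357 -0.668 -0.697]
[[ -0.315   0.949  -0.    492.95 ]
 [  0.949   0.315  -0.    171.165]
 [ -0.     -0.     -1.    186.548]
 [  0.      0.      0.      1.   ]]
```

View pics/w6.png

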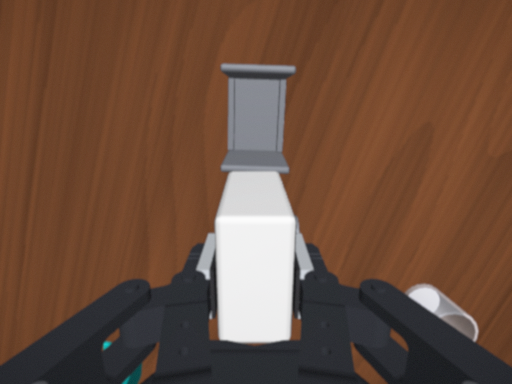

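The wrist view shows the stand ahead of the held timer: far wall top strip at v 64–72, u 222–295; near wall top at v about 170, u 222–288; floor between them.

```bash
python3 - <<'E'
from h import *
np.set_printoptions(precision=1,suppress=True)
im=cv2.imread('pics/w6.png'); cam=load('w6.png'); Ti=np.linalg.inv(T()); tl=lambda u,v,z:(Ti@np.append(cast(cam,u,v,z),1))[:2]
hsv=cv2.cvtColor(im,cv2.COLOR_BGR2HSV); m=(hsv[...,1]<90)&(hsv[...,2]>60)
for v in (68,70,160,166): 
    c=np.where(m[v,200:310])[0]+200; print(v,c[[0,-1]],[tl(x,v,84) for x in c[[0,-1]]])
for v in (100,115,130):
    c=np.where(m[v,200:310])[0]+200; print(v,c[[0,-1]],[tl(x,v,12) for x in c[[0,-1]]], hsv[v,222:240,2],hsv[v,276:294,2])
for u in (226,240,255,270,290):
    c=np.where(m[50:90,u])[0]+50; print(u,c[0],tl(u,c[0],84),hsv[c[0]-2:c[0]+20,u,2])
for u in (228,240,255,270,280):
    print(u,hsv[145:176,u,2], hsv[145:176,u,1])
for v in (150,164,170): print(v,tl(255,v,4),tl(255,v,84))
# held timer
for v in (215,225,260,330): print(v,np.where((hsv[v,180:320,2]>225)&(hsv[v,180:320,1]<30))[0][[0,-1]]+180)
E
```

```text
68 [220 295] [array([ 95.5, -25.9]), array([95.6, 29.2])]
70 [221 295] [array([ 94.1, -25.2]), array([94.2, 29.3])]
160 [223 285] [array([ 27. , -25.5]), array([27.1, 24. ])]
166 [220 288] [array([ 22.1, -28. ]), array([22.2, 26.5])]
100 [228 285] [array([ 72.4, -26.4]), array([72.5, 29.4])] [122 123 121 118 118 117 121 137 146 147 142 130 118 133 144 146 147 146] [145 139 125 123 138 146 146 143 127 104 100 102 103 103 105 110 113 113]
115 [228 284] [array([ 58.1, -26.7]), array([58.2, 28.8])] [119 118 118 116 116 116 120 141 144 145 142 131 120 136 144 147 145 144] [142 129 117 133 144 146 144 129 112 110 115 116 115 115 116 115 117 113]
130 [227 283] [array([ 43.5, -28. ]), array([43.6, 28.2])] [117 116 117 117 118 120 125 141 145 146 141 128 122 136 145 146 144 143] [129 113 127 141 145 145 131 115 113 115 116 115 114 115 115 116 117 113]
226 63 [ 98.9 -21.4] [121 122 128 141 160 164 153 137 119 100  77  61  57  73  94 111 120 123
 120 121 120 121]
240 63 [ 98.9 -11.1] [117 115 120 130 156 165 161 148 130 110  86  69  56  56  56  56  68  96
 126 143 147 146]
255 64 [98.3 -0.2] [1
[... 908 characters left out ...]
0 20 19 22 20 17 19 17 19 22 19 17 21 22 20 19 19 16 21 16
 19 13  6  4  1  2  2]
270 [144 145 143 143 140 135 122 119 117 119 120 118 119 120 122 120 120 119
 120 119 124 140 155 161 158 163 184 206 213 214 214] [19 21 20 20 16 21 19 17 17 19 17 17 17 21 23 21 21 17 21 19 16 20 20 19
 18 14  7  2  1  0  0]
280 [146 144 143 145 141 140 127 114 112 118 118 117 120 120 120 121 120 120
 121 120 121 136 151 160 159 148 133 112 104 113 124] [ 21  21  16  21  20  18  16  16  14  17  17  17  19  21  21  25  17  23
  17  21  17  23  19  19  18  19  19  14  49 102 101]
150 [22.   0.2] [35.  0.]
164 [7.1 0.2] [23.8  0. ]
170 [0.6 0.2] [18.9  0.1]
215 [222 288]
225 [218 292]
260 [220 290]
330 [222 287]
```

```bash
python3 -m handwheel '[20,0.3,0,0,20,0.3,0,0,18,0,0,0,0,0,0,1.8,0,0,0,0,0,0,15,0,0,0,25,0,0,0,25,0,0,0,25,0,0,0,20,0,0,0,10,0,0,0,7,0,0,0,0,0,0,0,0,0]'
python3 -m handwheel '[0,0,2,0,0,0,1.5,0,0,0,0,0,0,0,0,0]'
```

```text
time: 26.78
ee_pos: [477.1, 224.8, 60.1]
eef_rot: [1.883, 2.514, 0.001]
force: [-0.3, -0.0, -0.8]
grip_width: 31.5
grip_force: 39.5
time: 27.12
ee_pos: [476.7, 225.3, 56.5]
eef_rot: [1.882, 2.514, 0.001]
force: [0.5, -0.5, -1.3]
grip_width: 31.6
grip_force: 39.5
```

```bash
python3 -m handwheel '[0,0,1.5,0,0,0,1,0,0,0,1,0,0,0,0,0,0,0,0,0]'
python3 -m handwheel '[0,0,0.7,0,0,0,0.5,0,0,0,0,0,0,0,0,0]'
python3 -m handwheel '[0,0,0.5,0,0,0,0.5,0,0,0,0,0,0,0,0,0]'
```

```text
time: 27.53
ee_pos: [476.2, 225.1, 52.2]
eef_rot: [-1.883, -2.515, 0.0]
force: [-0.1, -0.1, -1.5]
grip_width: 31.5
grip_force: 39.5
time: 27.87
ee_pos: [476.4, 225.2, 51.6]
eef_rot: [1.883, 2.515, 0.0]
force: [-1.3, -1.0, 3.8]
grip_width: 31.4
grip_force: 40.1
time: 28.2
ee_pos: [476.5, 225.2, 51.5]
eef_rot: [1.883, 2.515, -0.0]
force: [-4.7, -1.0, 12.3]
grip_width: 31.3
grip_force: 41.3
```

```bash
python3 -m handwheel '[0,0,-0.8,0,0,0,0,0,0,0,0,0,0,0,0,0,0,0,0,0,0,0,0,0]' 1
python3 -m handwheel '[0,0,-15,0,0,0,-35,0,0,0,-40,0,0,0,-40,0,0,0,-40,0,-30,0,0,0,-40,0,0,0,0,0,0,0,0,0,0,0]'
python3 - <<'E'
from h import *
print(ctrl.observe()['force']); a=grab('wrist','w7.png')[0]; b=grab('scene','s7.png')[0]
cv2.imwrite('pics/c7.png',np.hstack([cv2.resize(a,(400,300)),cv2.resize(b[100:250,180:380],(400,300))]))
E
```

```text
time: 28.7
ee_pos: [476.2, 225.1, 50.8]
eef_rot: [-1.883, -2.515, 0.0]
force: [-0.5, 0.5, 0.0]
grip_width: 85.2
grip_force: 0.0
time: 29.45
ee_pos: [496.5, 156.4, 221.1]
eef_rot: [1.887, 2.511, 0.0]
force: [0.1, 0.2, -0.3]
grip_width: 85.3
grip_force: 0.0
[ 0.08361499  0.19874913 -0.34526721]
```

View pics/c7.png

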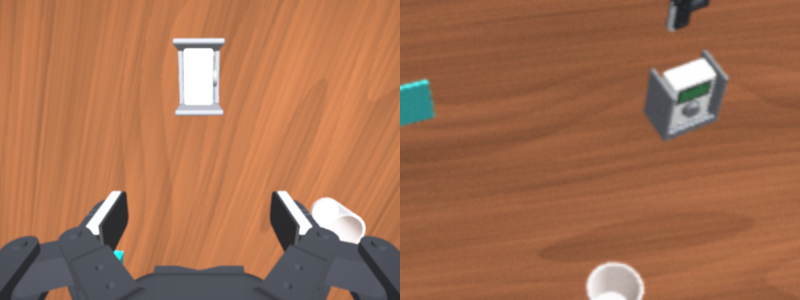

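The picture shows the timer upright and fully down in the bay at (198,77) on the left and (690,95) on the right. Its top is level with the walls, its button faces away from the robot, and the gripper is clear.

```bash
python3 -c "
from rig import ctrl
print(ctrl.job_done())"
```

```text
the job is handed in; nothing more can be done
None
```

The timer's button was pushed fully in and held at the stop, and the timer now stands upright in the docking stand with its button facing away from the robot; I handed the job in at about 30 s.

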